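Start the incubation timers in order

ROBOT

A 7-joint arm with a two-finger parallel gripper is mounted at the origin on the work surface. World frame = base frame: x ahead of the robot, y to its left, z up, the work surface at z = 0. Lengths are in mm, angles in rad, forces in N, time in s.
With the tool pointing down it reaches from about 400 to 875 mm from the base axis. Payload 4.4 kg.
Tool frame: the origin (TCP) lies midway between the tips of the shut fingers; the grasp point (between the pads) lies 19 mm behind it; z points along the fingers, y is the line along which they close (so a half turn about z gives the same grasp; the last joint's range is limited). The gripper opens to 85 mm and grips with 20 to 120 N. Pads are 22 mm wide; open, the fingers measure 114 mm over their backs; the gripper's body (76 mm by 85 mm) begins 54 mm behind the grasp point. The pads swing forward as they close: fully open they stand 13 mm farther back than shut.
Start: joints at [-1.243, 0.628, 0.038, 1.517, -0.027, 0.996, -0.02], TCP at [249.383, 600.271, 231.313] pointing down, gripper open.
Joint ranges: [-3.06, 3.06], [-0.37, 2.12], [-1.25, 1.32], [0.18, 2.47], [-1.1, 4.24], [0.23, 1.98], [-2.94, 2.94]. Speed limits (rad/s): [2.57, 2.57, 3.14, 3.14, 3.14, 3.14, 3.14].

INTERFACE

Orientations are given as [roll, pitch, yaw] about the fixed x, y, z axes, in that order (R = Rz(yaw) Ry(pitch) Rx(roll)).
In Python, from cell import telemetry, eyes, ctrl, finder gives the robot as it stands.
- The arm moves only by the tool move_arm, never from a script. Its argument "steps" is a list of rows, each a list of 7 numbers: the turn, a rotation vector about the world's x, y, z in degrees, then the shift along the world's x, y, z in m, then the finger opening in m, from 0 to 0.0854. A call has 1 to 5 rows; each row shifts and turns the commanded pose from where the row before left it; what a row does not reach is not made up. A row lasts 1/10 s, in which the tool goes at most 50 mm and 8.59 degrees, less where a joint would pass 70% of its speed; a pose out of reach is approached as far as the arm can. A call with a gripper value outside its range is refused whole. The fingers move at their own pace and stop on an object; the grip force is fixed at half the most. Time passes only in rows, so rows that do not move let the fingers close. It gives the time, the measured TCP pose, the force, the opening and the grip force at its end, in the units of the state.
- telemetry.read_state(): the state, without advancing time (a new reading comes with each control period).
- eyes.get_image(name): name is "scene" or "side" or "wrist"; returns (picture, depth): 480x640x3 uint8, blue, green, red; 480x640 float32, mm along the optical axis (not along the pixel's ray), 0 where there is no reading.
- eyes.calibration(name): a dict with "fx", "fy", "cx", "cy" (pixels), "distortion" ([k1, k2, p1, p2, k3] as OpenCV has them; the pictures are not rectified), "position" and "attitude" of the camera in the world. Camera axes: x right, y down, z forward; pixel columns grow to the right and rows downward; lengths in mm; the calibration is good to about 2 mm. A picture is of the moment at which its call begins: read the wrist's pose just before it. calibration takes no time and is no camera call; for the wrist camera it gives the pose at the moment of the call.
- ctrl.finish_job(): hands the job in; it is judged then, once.
Trained networks look in the newest picture that a camera, given by its name, has taken for a name from the list of things; names that differ only in an ending like _2 or _b are one class to them, and where a whole thing is asked for, a point or a joint stands for the part that bears it (a point fixed in the world has none). Each returns a list of dicts, best first, with "confidence" (0 to 1); they miss things now and then, are a little off and sometimes report something else, mostly with a low value. They report only what shows in the picture. A call takes as long as a camera call. They do not tell look-alikes from the thing itself.
- finder.boxes_of(camera, name): "location" ([x, y, z] in mm, in the coordinates of the camera as it stood for that picture, good to about 4 mm: the middle of the surface that is visible of it).
- finder.cut_out(camera, name): "mask" (480x640 bool, what is visible of it).
- finder.pinpoint(camera, name): "location" ([x, y, z] in mm, in the coordinates of the camera as it stood for that picture, good to about 4 mm: a listed point, or the origin of a listed thing).
The state is a dict: "clock": time; "qpos": joint angles; "qd": joint speeds; "tau": joint torques, N m; "eef_pos": TCP position; "tool_rot": TCP orientation; "force": force on the tool from outside, world axes, zero at the start; "torque": the same for the moment, N m; "width": finger opening in mm; "gripper_force": force on a finger pad.
Only numpy, scipy, OpenCV 4.12 (cv2) and the standard library are available. Lean on these libraries where they do the work, as an engineer would, in place of code of your own. Each camera call takes 0.05 s, during which the arm holds its last target. There are 200 camera calls.

TASK

Start three of the bench timers in the order the tests were loaded: first the red key, then the blue, then the yellow. Tap each down lightly with a fingertip until it sits down in its timer and stays there, never leaning hard on it. Leave the green and black keys up, do not lift, push away or tip any timer, leave the vials, jar and slide box undisturbed, and finish with the hand clear.

Things in the scene. Friction and masses are not known exactly. Their poses are not given: they have to be found in the camera images.
- timer_red: bench timer with the red key: a loose white box, 84 (x) x 64 (y) x 32 mm, 0.2 to 0.5 kg, standing on a rubber sole; origin at the centre of its underside, z up. The key's axis is 12 mm from the origin towards its -x; a dark display lies on the +x half of its top.
- key_red_top (a point): centre of the red key's round top face (34 mm across); it moves with the key. About 48 mm above the bench while the key is up, 36 mm when fully down.
- press_red (a joint): how far the red key is pushed into its timer, m: 0 to 0.002 at the start (up), 0.012 at its stop (fully down). It slides straight down against a steady 2.5 N, has no spring, and stays where it is left. Its timer runs once it is more than 0.007 down.
- timer_blue: bench timer with the blue key: a loose white box, 84 (x) x 64 (y) x 32 mm, 0.2 to 0.5 kg, standing on a rubber sole; origin at the centre of its underside, z up. The key's axis is 12 mm from the origin towards its -x; a dark display lies on the +x half of its top.
- key_blue_top (a point): centre of the blue key's round top face (34 mm across); it moves with the key. About 48 mm above the bench while the key is up, 36 mm when fully down.
- press_blue (a joint): how far the blue key is pushed into its timer, m: 0 to 0.002 at the start (up), 0.012 at its stop (fully down). It slides straight down against a steady 2.5 N, has no spring, and stays where it is left. Its timer runs once it is more than 0.007 down.
- timer_yellow: bench timer with the yellow key: a loose white box, 84 (x) x 64 (y) x 32 mm, 0.2 to 0.5 kg, standing on a rubber sole; origin at the centre of its underside, z up. The key's axis is 12 mm from the origin towards its -x; a dark display lies on the +x half of its top.
- key_yellow_top (a point): centre of the yellow key's round top face (34 mm across); it moves with the key. About 48 mm above the bench while the key is up, 36 mm when fully down.
- press_yellow (a joint): how far the yellow key is pushed into its timer, m: 0 to 0.002 at the start (up), 0.012 at its stop (fully down). It slides straight down against a steady 2.5 N, has no spring, and stays where it is left. Its timer runs once it is more than 0.007 down.
- timer_green: bench timer with the green key: a loose white box, 84 (x) x 64 (y) x 32 mm, 0.2 to 0.5 kg, standing on a rubber sole; origin at the centre of its underside, z up. The key's axis is 12 mm from the origin towards its -x; a dark display lies on the +x half of its top.
- key_green_top (a point): centre of the green key's round top face (34 mm across); it moves with the key. About 48 mm above the bench while the key is up, 36 mm when fully down.
- press_green (a joint): how far the green key is pushed into its timer, m: 0 to 0.002 at the start (up), 0.012 at its stop (fully down). It slides straight down against a steady 2.5 N, has no spring, and stays where it is left. Its timer runs once it is more than 0.007 down.
- timer_black: bench timer with the black key: a loose white box, 84 (x) x 64 (y) x 32 mm, 0.2 to 0.5 kg, standing on a rubber sole; origin at the centre of its underside, z up. The key's axis is 12 mm from the origin towards its -x; a dark display lies on the +x half of its top.
- key_black_top (a point): centre of the black key's round top face (34 mm across); it moves with the key. About 48 mm above the bench while the key is up, 36 mm when fully down.
- press_black (a joint): how far the black key is pushed into its timer, m: 0 to 0.002 at the start (up), 0.012 at its stop (fully down). It slides straight down against a steady 2.5 N, has no spring, and stays where it is left. Its timer runs once it is more than 0.007 down.
- vial_a: loose glass reagent vial with orange cap, 25 mm across, 54 mm tall, standing; origin at the centre of its underside
- vial_b: loose glass reagent vial with white cap, 25 mm across, 54 mm tall, standing; origin at the centre of its underside
- vial_c: loose glass reagent vial with orange cap, 25 mm across, 54 mm tall, standing; origin at the centre of its underside
- jar: loose reagent jar with a white lid, 52 mm across, 70 mm tall, standing; origin at the centre of its underside
- slidebox: loose blue slide box, 85 x 45 x 30 mm, lying flat; origin at the centre of its underside
Mind the look-alikes: they are no part of the job. What is shaped like the timer_green but orange or turquoise is not meant.

How it is judged (in metres and radians):
On the way, in this order (a step that is already met when the one before it is completed fails the run):
1. the red key is down (more than 7 mm) (value of joint press_red above 0.007 m), for 0.1 s.
2. the blue key is down (more than 7 mm) (value of joint press_blue above 0.007 m), for 0.1 s.
3. the yellow key is down (more than 7 mm) (value of joint press_yellow above 0.007 m), for 0.1 s.
At the end, for the whole second after the job is handed in: The red, blue and yellow keys are each more than 7 mm down, the green and black ones less than 4 mm; every timer stands still and upright (within 0.1 rad) within 20 mm of where it started, and the vials, jar and slide box are within 20 mm of where they were (value of joint each of press_red, press_blue, press_yellow above 0.007 m and value of joint each of press_green, press_black below 0.004 m and distance of each of timer_red, timer_blue, timer_yellow, timer_green, timer_black, vial_a, vial_b, vial_c, jar, slidebox from where it was at the start of the episode below 0.02 m and angle between each of timer_red, timer_blue, timer_yellow, timer_green, timer_black's own z axis and vertical below 0.1 rad and linear speed of each of timer_red, timer_blue, timer_yellow, timer_green, timer_black below 0.02 m/s); the robot touches nothing.
It fails at once if the green or black key is pressed (over 4 mm) (value of joint any of press_green, press_black above 0.004 m).
It fails at once if a timer is pushed more than 20 mm away (distance of any of timer_red, timer_blue, timer_yellow, timer_green, timer_black from where it was at the start of the episode above 0.02 m).
It fails at once if a timer is lifted (underside over 8 mm above the bench) or tipped (over 0.25 rad) (height (world z) of any of timer_red, timer_blue, timer_yellow, timer_green, timer_black above 0.008 m or angle between any of timer_red, timer_blue, timer_yellow, timer_green, timer_black's own z axis and vertical above 0.25 rad).
It fails at once if a timer or its key is pressed with more than 30 N (contact force between any of the fingers, the arm and timer_red above 30 N or contact force between any of the fingers, the arm and timer_blue above 30 N or contact force between any of the fingers, the arm and timer_yellow above 30 N or contact force between any of the fingers, the arm and timer_green above 30 N or contact force between any of the fingers, the arm and timer_black above 30 N).
It fails at once if a vial, the jar or the slide box is moved more than 20 mm or tipped over (0.3 rad) (distance of any of vial_a, vial_b, vial_c, jar, slidebox from where it was at the start of the episode above 0.02 m or angle between any of vial_a, vial_b, vial_c, jar, slidebox's own z axis and vertical above 0.3 rad).
It also fails if it takes over 42 s, if anything falls off the work surface, if the arm or the gripper's body presses on something with over 40 N, if the wrist force passes 120 N, or if a joint passes its speed limit or range.

## Working session

There is one attempt and no reset: what is moved stays moved. The work goes in short steps, Python scripts to look and compute and a tool call to move; the robot and the scene stay as the last step left them, time stands still between calls to the robot, and variables do not carry over. Pictures are saved under pics/ and viewed, at most 10 in all, crops included, and the job is handed in when it is done.

Besides the shell and the picture viewer there is one more tool, called as name([rows], argument=value, ...), one row to a line, values as JSON. move_arm: Moves the arm, as the interface text tells. Its arguments: {"type":"object","properties":{"steps":{"type":"array"}},"required":["steps"]}

```bash
mkdir -p pics; cat > h.py <<'E'
import numpy as np, cv2
from scipy.spatial.transform import Rotation as R
from cell import telemetry, eyes, ctrl, finder
def att(c):
    a=np.array(c["attitude"],float)
    return a if a.shape==(3,3) else R.from_euler('xyz',a).as_matrix()
def toworld(c,p): return att(c)@np.array(p)+np.array(c["position"])
def pix(c,d,u,v,z=None):
    K=np.array([[c["fx"],0,c["cx"]],[0,c["fy"],c["cy"]],[0,0,1]])
    n=cv2.undistortPoints(np.array([[[u,v]]],float),K,np.array(c["distortion"],float))[0,0]
    r=np.array([n[0],n[1],1])
    if z is None: return toworld(c,r*d)
    w=att(c)@r; o=np.array(c["position"]); return o+w*(z-o[2])/w[2]
E
python3 - <<'E'
from h import *
print(telemetry.read_state())
for n in("scene","side"):
    im,d=eyes.get_image(n); cv2.imwrite(f"pics/{n}0.png",im); np.save(f"{n}0.npy",d)
    c=eyes.calibration(n);print(c)
    for k in "red blue yellow green black".split():
        print(n,k,[(np.round(toworld(c,r["location"])),round(r["confidence"],2)) for r in finder.pinpoint(n,f"key_{k}_top")][:3])
E
```

```text
{'clock': 0.0, 'qpos': array([-1.2427934 ,  0.62934058,  0.038451  ,  1.51838032, -0.02698171,
        0.99632298, -0.01998906]), 'qd': array([ 3.50706857e-04,  2.89819442e-04,  7.09803289e-04,  1.12649632e-03,
        5.07723820e-04, -1.02104205e-04, -4.42195396e-05]), 'tau': array([ 5.56720825e-04, -5.63393605e+01,  1.22668114e+00, -1.93439251e+01,
        1.11319392e-02,  1.07911817e-02, -1.34609092e-06]), 'eef_pos': array([249.14495687, 599.6625148 , 230.38893688]), 'tool_rot': array([-3.13966025e+00,  4.63277563e-05,  2.74780306e+00]), 'force': array([-0.33644961, -1.02111348, -0.08965287]), 'torque': array([0.01191824, 0.04874581, 0.07361827]), 'gripper_force': 0.0, 'width': 85.64619742783731}
{'fx': 480.2921837306237, 'fy': 480.2921837306237, 'cx': 313.1677646215623, 'cy': 234.0451546262961, 'distortion': array([-0.04183926,  0.        ,  0.        ,  0.        ,  0.        ]), 'position': array([1135.99860696,  345.70086923,  531.78590448]), 'attitude': array([-2.139709  , -0.01008148,  2.01456294])}
scene red [(array([475., -31.,  52.]), 0.56), (array([489., -25.,  -1.]), 0.
[... 334 characters left out ...]
 [(array([ 449., -216.,   44.]), 0.63)]
{'fx': 451.95382199376485, 'fy': 451.95382199376485, 'cx': 327.49679901808025, 'cy': 241.23098918181583, 'distortion': array([-0.06028951,  0.        ,  0.        ,  0.        ,  0.        ]), 'position': array([ 178.43756307, -599.34337749,  667.46152871]), 'attitude': array([-2.27823173,  0.02049377, -0.48172349])}
side red [(array([478., -29.,  48.]), 0.65)]
side blue []
side yellow [(array([603., 121.,  45.]), 0.46), (array([462., 215.,  -3.]), 0.33)]
side green [(array([461., 332.,  45.]), 0.59), (array([452., 208.,  45.]), 0.53), (array([320., 288.,  47.]), 0.5)]
side black [(array([ 442., -213.,   48.]), 0.73), (array([649., 242.,  -6.]), 0.18)]
```

View pics/scene0.png

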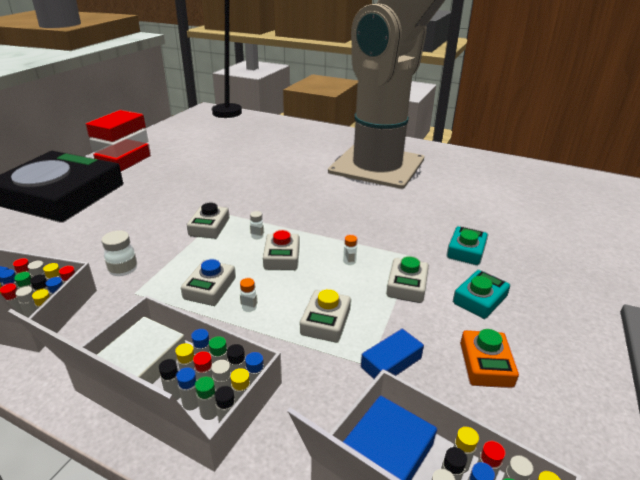

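View pics/side0.png

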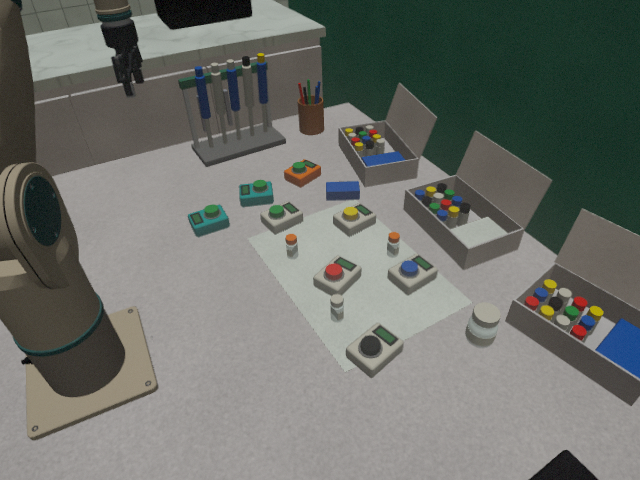

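The scene picture shows red key (282,237), blue (210,268), yellow (328,298), black (209,209) and green (410,264). In the side view, red is at (334,271), blue (410,268) and yellow (351,213).
Possible mix-ups are the coloured caps in the trays (scene ~(202,361), (200,338), (185,352), (467,438)), the red box (117,125), the orange-capped vials (350,241) and (247,285), and the turquoise/orange timers (469,237), (481,285), (489,340). I choose the white boxes with a dark display and locate their keys by colour.

```bash
python3 - <<'E'
from h import *
seeds={"scene":dict(red=(282,237),blue=(210,268),yellow=(328,298)),"side":dict(red=(334,271),blue=(410,268),yellow=(351,213))}
tiles=[]
for n in seeds:
    im=cv2.imread(f"pics/{n}0.png"); d=np.load(f"{n}0.npy"); c=eyes.calibration(n)
    hsv=cv2.cvtColor(im,cv2.COLOR_BGR2HSV)
    for k,(u,v) in seeds[n].items():
        h0=int(hsv[v,u,0]); dh=np.abs((hsv[...,0].astype(int)-h0+90)%180-90)
        m=((dh<10)&(hsv[...,1]>110)).astype(np.uint8)
        _,lab,st,cen=cv2.connectedComponentsWithStats(m)
        ys,xs=np.nonzero(lab==lab[v,u])
        P=np.array([pix(c,d[y,x],x,y) for x,y in zip(xs,ys) if d[y,x]>0])
        zt=np.percentile(P[:,2],85); T=P[P[:,2]>zt-4]
        print(n,k,len(xs),cen[lab[v,u]].round(1),"z",np.percentile(P[:,2],[5,50,85,97]).round(1),"top mid",((T.max(0)+T.min(0))/2).round(1),"med",np.median(T,0).round(1),"ext",np.ptp(T,axis=0).round())
        t=cv2.resize(im[v-30:v+30,u-40:u+40],(260,195),interpolation=cv2.INTER_CUBIC); tiles.append(t)
cv2.imwrite("pics/crop.png",np.vstack([np.hstack(tiles[:3]),np.hstack(tiles[3:])]))
E
```

```text
scene red 224 [281.2 237.1] z [35.3 45.6 46.7 47.8] top mid [475.3 -28.   45.7] med [478.  -27.4  46.2] ext [33. 31.  6.]
scene blue 264 [210.2 267.1] z [35.4 46.4 47.7 48.5] top mid [613.7 -92.   46.5] med [615.2 -90.9  47. ] ext [31. 31.  6.]
scene yellow 359 [327.8 298.8] z [33.8 46.6 48.3 49.3] top mid [600.1 122.3  47.4] med [602.8 123.2  47.4] ext [32. 33.  6.]
side red 160 [333.4 269.2] z [43.7 45.8 46.9 47.6] top mid [474.7 -28.9  46. ] med [474.5 -30.6  45.8] ext [33. 35.  5.]
side blue 140 [409.3 265.9] z [43.3 45.  46.3 47.4] top mid [611.9 -92.9  45.3] med [611.4 -93.8  45.1] ext [30. 32.  5.]
side yellow 147 [350.7 212.4] z [35.8 45.3 47.1 48.2] top mid [599.  121.   46.4] med [599.1 119.7  46.1] ext [33. 36.  6.]
```

View pics/crop.png

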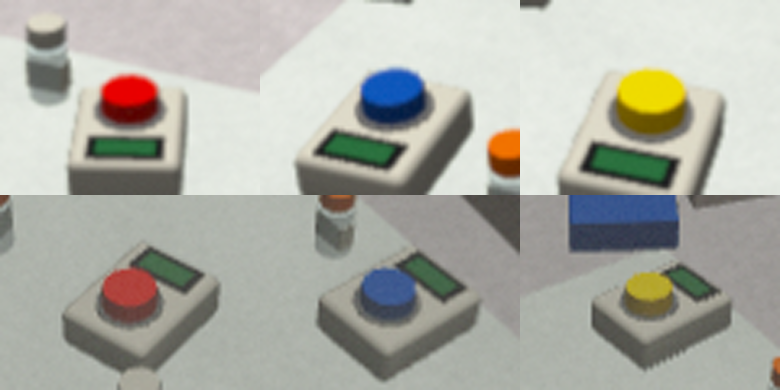

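The crops show white boxes with dark-green displays and the red, blue and yellow keys, so the choice holds. Both cameras agree: red (475,-28), blue (613,-92), yellow (600,122). I'll close the fingers and move over the red key.

move_arm([
  [0,0,0,0.01,-0.03,0,0],
  [0,0,0,0.015,-0.042,0,0],
  [0,0,0,0.015,-0.042,0,0],
  [0,0,0,0.015,-0.042,0,0],
  [0,0,0,0.015,-0.042,0,0],
])

```text
clock: 1.1
eef_pos: [319.9, 400.7, 231.5]
tool_rot: [3.141, 0.0, 2.748]
force: [1.0, -0.3, 0.1]
width: 11.9
gripper_force: 0.0
```

move_arm([
  [0,0,0,0.015,-0.042,0,0],
  [0,0,0,0.015,-0.042,0,0],
  [0,0,0,0.015,-0.042,0,0],
  [0,0,0,0.015,-0.042,0,0],
  [0,0,0,0.015,-0.042,0,0],
])

```text
clock: 1.6
eef_pos: [394.9, 190.7, 231.7]
tool_rot: [3.141, 0.001, 2.748]
force: [1.6, 0.6, 1.0]
width: 0.4
gripper_force: 0.0
```

move_arm([
  [0,0,0,0.016,-0.044,0,0],
  [0,0,0,0.016,-0.044,0,0],
  [0,0,0,0.016,-0.044,-0.01,0],
  [0,0,0,0.016,-0.044,-0.015,0],
  [0,0,0,0.016,-0.043,-0.02,0],
])

```text
clock: 2.1
eef_pos: [475.8, -28.6, 186.8]
tool_rot: [3.14, 0.003, 2.748]
force: [1.2, 0.9, -0.8]
width: 0.1
gripper_force: 0.0
```

move_arm([
  [0,0,0,0,0,-0.03,0],
  [0,0,0,0,0,-0.03,0],
  [0,0,0,0,0,-0.03,0],
  [0,0,0,0,0,-0.02,0],
  [0,0,0,0,0,0,0],
])

```text
clock: 2.6
eef_pos: [472.8, -26.7, 74.3]
tool_rot: [-3.14, -0.004, 2.748]
force: [0.3, 0.1, -0.1]
width: 0.1
gripper_force: 0.0
```

```bash
python3 - <<'E'
from h import *
s=telemetry.read_state();print(s['eef_pos'],s['force'],s['qpos'].round(2))
im,_=eyes.get_image("side");im2,_=eyes.get_image("scene")
cv2.imwrite("pics/a.png",np.hstack([cv2.resize(im[180:360,240:440],(400,360)),cv2.resize(im2[150:330,180:380],(400,360))]))
E
```

```text
[472.7747431  -26.67997145  74.33298739] [ 0.298412    0.10282617 -0.11888008] [-0.05  0.65  0.06  2.13 -0.1   0.37  1.28]
```

View pics/a.png

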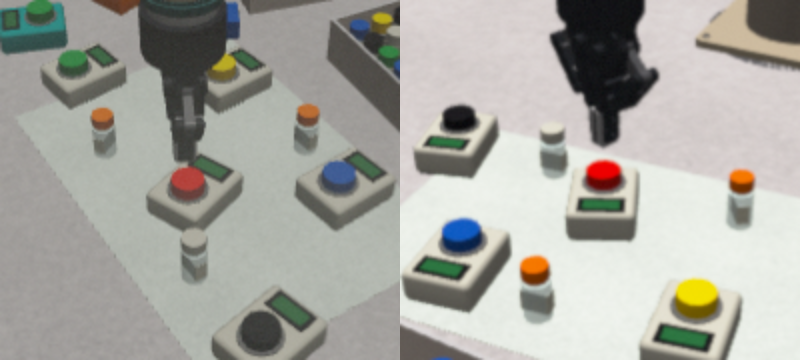

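The tip hangs centred over the red key: tip at (185,158) over key (187,183) on the left, and tip (603,140) over key (603,175) on the right. Descending gently.

move_arm([
  [0,0,0,0.002,-0.002,-0.01,0],
  [0,0,0,0,0,-0.008,0],
  [0,0,0,0,0,-0.004,0],
  [0,0,0,0,0,-0.002,0],
  [0,0,0,0,0,-0.002,0],
])

```text
clock: 3.2
eef_pos: [476.4, -28.7, 50.2]
tool_rot: [3.142, -0.0, 2.748]
force: [-0.2, -0.5, -0.3]
width: 0.2
gripper_force: 0.0
```

move_arm([
  [0,0,0,0,0,-0.002,0],
  [0,0,0,0,0,-0.002,0],
  [0,0,0,0,0,0,0],
])

```text
clock: 3.5
eef_pos: [476.4, -28.6, 46.3]
tool_rot: [3.142, 0.0, 2.748]
force: [0.2, 0.2, 0.3]
width: 0.3
gripper_force: 0.0
```

move_arm([
  [0,0,0,0,0,-0.002,0],
  [0,0,0,0,0,-0.002,0],
  [0,0,0,0,0,0,0],
])

```text
clock: 3.8
eef_pos: [476.4, -28.7, 42.1]
tool_rot: [-3.142, -0.0, 2.748]
force: [0.7, 0.0, 1.6]
width: 0.2
gripper_force: 0.0
```

move_arm([
  [0,0,0,0,0,-0.0015,0],
  [0,0,0,0,0,-0.0015,0],
  [0,0,0,0,0,0,0],
])

```text
clock: 4.1
eef_pos: [476.4, -28.7, 39.1]
tool_rot: [-3.142, -0.0, 2.748]
force: [-0.0, -0.5, 0.7]
width: -0.2
gripper_force: 0.0
```

move_arm([
  [0,0,0,0,0,-0.001,0],
  [0,0,0,0,0,-0.001,0],
  [0,0,0,0,0,0,0],
])

```text
clock: 4.4
eef_pos: [476.4, -28.7, 37.2]
tool_rot: [-3.142, -0.0, 2.748]
force: [0.9, 0.5, 0.1]
width: -0.2
gripper_force: 0.0
```

```bash
python3 - <<'E'
from h import *
for i in range(3):
    s=telemetry.read_state();print(s['eef_pos'].round(1),s['force'].round(1))
    im,_=eyes.get_image("side")
cv2.imwrite("pics/b.png",cv2.resize(im[220:320,280:400],(720,600),interpolation=cv2.INTER_CUBIC))
E
```

```text
[476.4 -28.7  37.2] [0.9 0.5 0.1]
[476.3 -28.7  37.2] [-0.5  0.2  0.2]
[476.3 -28.7  37.2] [ 0.6 -0.7  0.6]
```

View pics/b.png

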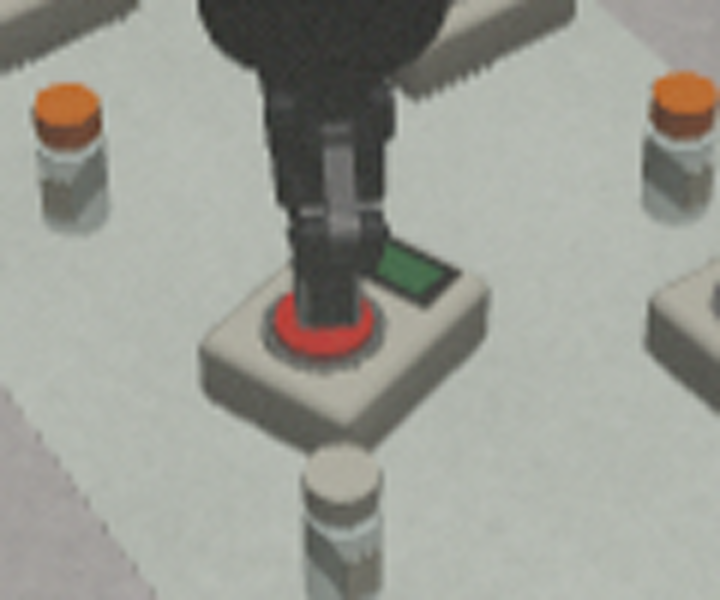

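The red key is sunk close to the box top at (322,325), with the fingertip centred on it. I lift and move to blue (613,-92).

move_arm([
  [0,0,0,0,0,0.01,0],
  [0,0,0,0,0,0.03,0],
  [0,0,0,0,0,0.03,0],
  [0,0,0,0.027,-0.013,0,0],
  [0,0,0,0.03,-0.014,0,0],
])

```text
clock: 5.05
eef_pos: [534.1, -55.4, 109.5]
tool_rot: [3.141, 0.002, 2.749]
force: [-0.0, -1.1, 0.3]
width: -0.3
gripper_force: 0.0
```

move_arm([
  [0,0,0,0.03,-0.014,0,0],
  [0,0,0,0.03,-0.014,0,0],
  [0,0,0,0.02,-0.009,-0.01,0],
  [0,0,0,0,0,-0.02,0],
  [0,0,0,0,0,0,0],
])

```text
clock: 5.55
eef_pos: [611.6, -92.7, 75.6]
tool_rot: [-3.14, -0.004, 2.747]
force: [-0.7, 0.8, 0.4]
width: -0.3
gripper_force: 0.0
```

```bash
python3 - <<'E'
from h import *
s=telemetry.read_state();print(s['eef_pos'],s['force'])
im,_=eyes.get_image("side");im2,_=eyes.get_image("scene")
cv2.imwrite("pics/c.png",np.hstack([cv2.resize(im[180:360,300:500],(400,360)),cv2.resize(im2[150:330,140:340],(400,360))]))
E
```

```text
[611.56741869 -92.71721024  75.60155582] [-0.66459397  0.75075823  0.44812645]
```

View pics/c.png

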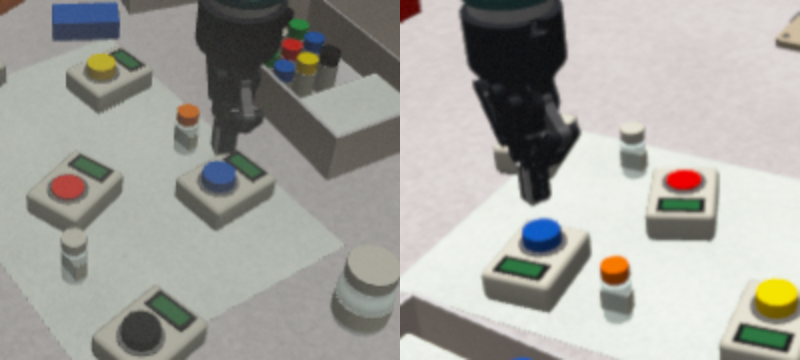

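Red stays down (left (68,187), right (684,181)), and the fingertip is above the blue key. Pressing blue.

move_arm([
  [0,0,0,0,0,-0.01,0],
  [0,0,0,0,0,-0.01,0],
  [0,0,0,0,0,-0.005,0],
  [0,0,0,0,0,-0.003,0],
  [0,0,0,0,0,-0.002,0],
])

```text
clock: 6.15
eef_pos: [613.2, -92.7, 46.9]
tool_rot: [-3.141, -0.0, 2.748]
force: [0.7, -0.3, -0.8]
width: -0.0
gripper_force: 0.0
```

move_arm([
  [0,0,0,0,0,-0.002,0],
  [0,0,0,0,0,-0.002,0],
  [0,0,0,0,0,-0.002,0],
  [0,0,0,0,0,0,0],
])

```text
clock: 6.55
eef_pos: [613.4, -92.7, 41.2]
tool_rot: [3.142, 0.0, 2.748]
force: [-1.0, -0.0, 0.1]
width: 0.4
gripper_force: 0.0
```

move_arm([
  [0,0,0,0,0,-0.0015,0],
  [0,0,0,0,0,-0.0015,0],
  [0,0,0,0,0,-0.001,0],
  [0,0,0,0,0,0,0],
])

```text
clock: 6.95
eef_pos: [613.6, -92.7, 37.2]
tool_rot: [3.142, 0.0, 2.748]
force: [0.4, 0.6, 0.6]
width: 0.2
gripper_force: 0.2
```

move_arm([
  [0,0,0,0,0,0.01,0],
  [0,0,0,0,0,0.03,0],
  [0,0,0,0,0,0.03,0],
  [0,0,0,-0.001,0.027,0,0],
  [0,0,0,-0.002,0.035,0,0],
])

```text
clock: 7.45
eef_pos: [611.7, -32.9, 109.4]
tool_rot: [-3.142, 0.004, 2.743]
force: [-0.5, 1.0, 0.0]
width: -0.2
gripper_force: 0.0
```

move_arm([
  [0,0,0,-0.003,0.04,0,0],
  [0,0,0,-0.003,0.04,0,0],
  [0,0,0,-0.002,0.04,0,0],
  [0,0,0,-0.002,0.032,-0.01,0],
  [0,0,0,0,0,-0.02,0],
])

```text
clock: 7.95
eef_pos: [601.2, 129.8, 79.0]
tool_rot: [3.135, 0.001, 2.757]
force: [-0.4, -0.9, -0.9]
width: -0.0
gripper_force: 0.0
```

```bash
python3 - <<'E'
from h import *
s=telemetry.read_state();print(s['eef_pos'],s['force'])
im,_=eyes.get_image("side");im2,_=eyes.get_image("scene")
cv2.imwrite("pics/d.png",np.hstack([cv2.resize(im[150:330,260:460],(400,360)),cv2.resize(im2[170:350,180:380],(400,360))]))
E
```

```text
[601.15194989 129.78006471  79.00255299] [-0.37188981 -0.87497704 -0.93429716]
```

View pics/d.png

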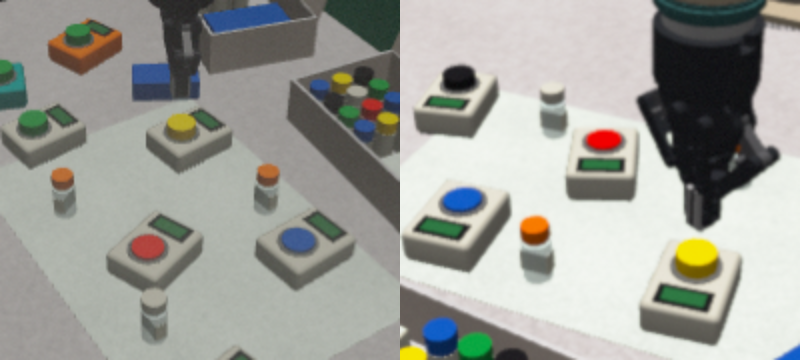

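Blue and red are both flush, and the tip is above yellow at (697,258). It overshot a little in y, so I let it settle first.

move_arm([
  [0,0,0,0,0,0,0],
  [0,0,0,0,0,0,0],
])

```text
clock: 8.25
eef_pos: [601.3, 119.8, 78.4]
tool_rot: [3.141, 0.002, 2.746]
force: [-0.1, 0.3, -0.2]
width: -0.2
gripper_force: 0.0
```

move_arm([
  [0,0,0,-0.001,0.001,-0.01,0],
  [0,0,0,0,0,-0.01,0],
  [0,0,0,0,0,-0.005,0],
  [0,0,0,0,0,-0.003,0],
  [0,0,0,0,0,-0.002,0],
])

```text
clock: 8.75
eef_pos: [598.9, 122.0, 46.9]
tool_rot: [-3.141, -0.001, 2.748]
force: [-0.8, -1.2, 1.8]
width: 0.2
gripper_force: 1.2
```

move_arm([
  [0,0,0,0,0,-0.002,0],
  [0,0,0,0,0,-0.002,0],
  [0,0,0,0,0,-0.002,0],
  [0,0,0,0,0,0,0],
])

```text
clock: 9.15
eef_pos: [599.6, 122.4, 41.2]
tool_rot: [3.141, 0.0, 2.748]
force: [0.7, 0.2, 0.3]
width: -0.2
gripper_force: 0.0
```

move_arm([
  [0,0,0,0,0,-0.0015,0],
  [0,0,0,0,0,-0.0015,0],
  [0,0,0,0,0,-0.001,0],
  [0,0,0,0,0,0,0],
])

```text
clock: 9.55
eef_pos: [599.9, 122.5, 37.3]
tool_rot: [3.141, 0.001, 2.748]
force: [-0.3, -0.3, 0.9]
width: 0.0
gripper_force: 0.3
```

move_arm([
  [0,0,0,0,0,0.01,0],
  [0,0,0,0,0,0.03,0],
  [0,0,0,0,0,0.04,0],
  [0,0,0,0,0,0.04,0],
  [0,0,0,0,0,0.04,0],
])

```text
clock: 10.05
eef_pos: [599.0, 122.3, 199.4]
tool_rot: [3.142, -0.0, 2.748]
force: [-0.1, -0.1, -0.1]
width: -0.2
gripper_force: 0.0
```

move_arm([
  [0,0,0,0,0,0,0],
  [0,0,0,0,0,0,0],
  [0,0,0,0,0,0,0],
])

```text
clock: 10.35
eef_pos: [598.4, 122.3, 196.5]
tool_rot: [-3.141, -0.002, 2.748]
force: [0.2, -0.6, -0.5]
width: -0.1
gripper_force: 0.0
```

```bash
python3 - <<'E'
from h import *
s=telemetry.read_state();print(s['eef_pos'],s['force'])
im,d=eyes.get_image("side");im2,_=eyes.get_image("scene")
cv2.imwrite("pics/e.png",np.hstack([cv2.resize(im[150:390,220:460],(400,400)),cv2.resize(im2[170:370,170:370],(400,400))]))
E
```

```text
[598.40406227 122.2645864  196.53667868] [ 0.16417242 -0.60464824 -0.49887192]
```

View pics/e.png

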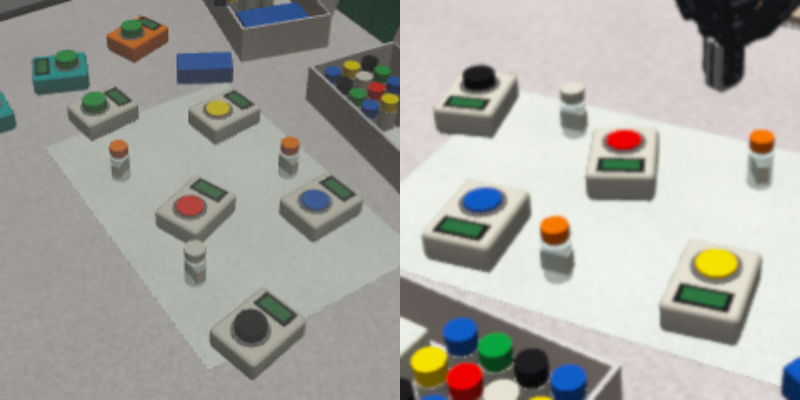

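Red (190,205), blue (315,200) and yellow (218,107) are all down. Green and black are up, nothing has moved, and the hand is clear.

```bash
python3 -c "
from cell import ctrl
print(ctrl.finish_job())"
```

```text
the job is handed in; nothing more can be done
None
```

I pressed the red, blue and yellow keys down in that order with light taps. The last pictures show all three staying down, green and black up, nothing else visibly moved and the hand clear. The job is handed in at about 10 s of the 42 s, but no verdict was returned.

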